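# Tighten the rover wheel's castle nut to its cotter slot

## Robot

A 6-joint arm with a two-finger parallel gripper is mounted at the origin on the work surface. World frame = base frame: x ahead of the robot, y to its left, z up, the work surface at z = 0. Lengths are in m, angles in degrees, forces in N, time in s.
With the tool pointing down it reaches from about 0.35 to 0.775 m from the base axis. Payload 7.3 kg.
Tool frame: the origin (TCP) lies where the fingers leave the gripper's body, on its centre line; the fingertips stand 66 mm ahead of it and the grasp point (between the pads) lies 47 mm ahead of it; z points along the fingers, y is the line along which they close (so a half turn about z gives the same grasp; the last joint's range is limited). The gripper opens to 92 mm and grips with 3 to 60 N. Pads are 19 mm wide; open, the fingers measure 130 mm over their backs; the gripper's body (75 mm by 190 mm) begins 47 mm behind the grasp point.
Start: joints at [61.135, 19.595, 87.324, -0, 73.075, -8.365], TCP at [0.184, 0.492, 0.292] pointing down, gripper open.
Joint ranges: [-145.02, 145.02], [-44.19, 115.74], [2.07, 154.8], [-57.11, 237.11], [16.16, 152.29], [-177.93, 177.93]. Speed limits (degrees/s): [147.25, 147.25, 180, 180, 180, 180].

## Interface

Orientations are given as [roll, pitch, yaw] about the fixed x, y, z axes, in that order (R = Rz(yaw) Ry(pitch) Rx(roll)).
In Python, from cell import env gives the robot as it stands. The module is installed in compiled form; this text tells all that it offers.
- The arm moves only by the tool jog_arm, never from a script. Its argument "series" is a list of rows, each an object of numbers: "claw": the opening in per cent of the stroke, from 0 (shut) to 100 (fully open); "dx", "dy", "dz": the shift along the tool's x, y, z in cm; "spin": the turn about the tool's z in degrees. A call has exactly 5 rows; each row shifts and turns the commanded pose from where the row before left it, along the tool's axes as they then stand; what a row does not reach is not made up. A row lasts 1/10 s, in which the tool goes at most 50 mm and 8.59 degrees, less where a joint would pass 70% of its speed; a pose out of reach is approached as far as the arm can. A call is refused whole if a number of a shift passes 5 or a number of a turn 8.59, either way. A call with a gripper value outside its range is refused whole. The fingers move at their own pace and stop on an object; "grip_force" is the grip in N (left out, the last holds). Time passes only in rows, so rows that do not move let the fingers close, or fill a call up. It gives the time, the measured TCP pose, the force, the opening and the grip force at its end, in the units of the state.
- env.sense(): the state, without advancing time (a new reading comes with each control period).
- env.get_image(name): name is "side" or "top" or "wrist"; returns the picture (400x640x3 uint8, red, green, blue); there is no depth.
- env.camera_params(name): a dict with "vertical_fov" (degrees; the focal length in pixels is half the picture's height over the tangent of half this angle, whatever the lens; pixels are square), "cx", "cy" (the principal point, pixels), "xyz" and "rotation" of the camera in the world; the wrist camera has in their place "T_tool_cam" (4x4, takes a point from camera to tool coordinates, whose origin is the TCP and whose axes are the flange's). Camera axes: x right, y down, z forward; pixel columns grow to the right and rows downward; lengths in m; the calibration is good to about 2 mm. The wrist camera is an equidistant fisheye: a pixel r from the principal point sees the ray r / f radians off the axis. A picture is of the moment at which its call begins: read the wrist's pose just before it. camera_params takes no time and is no camera call.
- env.finish_job(): hands the job in; it is judged then, once.
The state is a dict: "time_s": time; "joints": joint angles; "joint_vel": joint speeds; "effort": joint torques, N m; "eef_pos": TCP position; "eef_rot": TCP orientation; "contact_force": force on the tool from outside, world axes, zero at the start; "torque": the same for the moment, N m; "grip_width": finger opening in m; "grip_force": force on a finger pad.
Only numpy, scipy, OpenCV 4.12 (cv2) and the standard library are available. Lean on these libraries where they do the work, as an engineer would, in place of code of your own. Each camera call takes 0.05 s, during which the arm holds its last target. There are 200 camera calls.

## Task

Use the blue ring spanner to turn the castle nut on the rover wheel's axle clockwise (seen from above) until it is tight on its washer, then carry on only to the first place where a slot of the nut lines up with the cotter hole through the axle, so that the split pin could go in. Do not go past that slot, and finish with the nut tight, not backed off. Let go of the spanner, and leave the other things on the bench where they are.

Things in the scene. Friction and masses are not known exactly. Their poses are not given: they have to be found in the camera images.
- axle_end (a point): Centre of the top end of the vertical steel axle (27 mm across), 146 mm above the bench, on the axis about which nut, spanner and washer turn. z points up; x (and -x) runs along the cotter hole, a 6 mm cross hole through the axle 132 mm above the bench, at the height of the nut's slots. A red line painted across the axle's end lies along the hole.
- nut_top (a point): Centre of the top of the brass castle nut (48 mm across flats, crown with six slots about 8 mm wide), 138 mm above the bench, on the axle's axis. z up, x along the spanner's handle. Slots lie every 60 degrees from x, one right over the handle. At the wanted final position x points the same way as axle_end's x. An orange mark lies on the spanner's ring, opposite the handle.
- handle_end (a point): Centre of the outer end of the spanner's handle, 185 mm from the axle's axis, 105 mm above the bench, axes as nut_top. The blue ring spanner (ring 72 mm across) is fixed on the nut, turns it both ways and does not come off. Its straight level handle is 22 mm wide and 16 mm high, 97 to 113 mm above the bench, black rubber on the outer 50 mm.
- nut (a joint): Turn of nut and spanner relative to the washer, rad, growing clockwise from above: 0 loosest, 1.2 tight. Starts between 0 and 0.6. Up to 1.2 it runs easily (0.15 N m: 1 N at the handle); there it stops on the washer and further turning carries the washer along. When tight, the orange mark on the spanner's ring meets the orange mark on the washer.
- washer (a joint): Turn of the dark steel washer (102 mm across, under the nut, orange mark on its rim) relative to the wheel, rad, growing clockwise from above. Starts between -0.8 and -0.3; moves only when the tight nut drags it along, stiffly (0.9 N m: 6 to 7 N at the handle). With the nut tight, a slot lines up with the cotter hole at 0. Nut and washer stay where they are left, without coasting.
- wheel: The rover wheel: black tyre 190 mm across (196 over its treads), top 85 mm above the bench, yellow disc, lying flat on a plywood block 190 x 190 x 30 mm. Origin on the axle's axis at bench level, x along the cotter hole. Wheel, block and axle are fixed to the bench. Beyond 100 mm from the axis the space under the handle is free down to block or bench.
- bottle: Loose grey drinking bottle with a blue cap, 68 mm diameter, 200 mm tall, standing; origin under its centre. A bystander.
- meter: Loose blue multimeter, 90 x 150 x 36 mm, lying; origin under its centre. A bystander.
- pin_tray: Loose empty blue open tray, 120 x 90 x 35 mm; origin under its centre. A bystander.
- board: Loose red circuit board, 130 x 90 x 8 mm with flat parts on it up to 14 mm high, lying; origin under its centre. A bystander.

How it is judged (in metres and radians):
On the way, in this order (a step that is already met when the one before it is completed fails the run):
1. the nut is tight on its washer, not yet at the cotter slot (value of joint nut above 1.13 rad and value of joint washer below -0.1 rad), for 0.05 s.
2. a slot lines up with the cotter hole, nut tight (value of joint nut above 1.13 rad and value of joint washer between -0.1 and 0.1 rad), for 0.2 s.
At the end, for the whole second after the job is handed in: The nut is tight (joint nut above 1.13 of 1.2 rad), its slot is within 0.1 rad (6 degrees) of the cotter hole (joint washer between -0.1 and 0.1), spanner and nut are at rest, and the bottle, meter, tray and circuit board are within 20 mm of where they were (all of step 2 and velocity of joint nut between -0.05 and 0.05 rad/s and velocity of joint washer between -0.05 and 0.05 rad/s and distance of each of bottle, meter, pin_tray, board from where it was at the start of the episode below 0.02 m); the robot touches nothing.
It fails at once if the nut is turned past the slot (more than 0.15 rad beyond the cotter hole) (value of joint washer above 0.15 rad).
It fails at once if the bottle is disturbed (moved 20 mm or more) (distance of bottle from where it was at the start of the episode above 0.02 m).
It fails at once if the meter is disturbed (moved 20 mm or more) (distance of meter from where it was at the start of the episode above 0.02 m).
It fails at once if the tray is disturbed (moved 20 mm or more) (distance of pin_tray from where it was at the start of the episode above 0.02 m).
It fails at once if the circuit board is disturbed (moved 20 mm or more) (distance of board from where it was at the start of the episode above 0.02 m).
It also fails if it takes over 48 s, if anything falls off the work surface, if the arm or the gripper's body presses on something with over 40 N, if the wrist force passes 120 N, or if a joint passes its speed limit or range.

## Working session

There is one attempt and no reset: what is moved stays moved. The work goes in short steps, Python scripts to look and compute and a tool call to move; the robot and the scene stay as the last step left them, time stands still between calls to the robot, and variables do not carry over. Pictures are saved under pics/ and viewed, at most 10 in all, crops included, and the job is handed in when it is done.

Besides the shell and the picture viewer there is one more tool, called in YAML: its name, and indented under it one key for each argument. jog_arm: Moves the arm, as the interface text tells. Its arguments: {"type":"object","properties":{"series":{"type":"array","items":{"type":"object","properties":{"claw":{"type":"number"},"dx":{"type":"number"},"dy":{"type":"number"},"dz":{"type":"number"},"spin":{"type":"number"}}}},"grip_force":{"type":"number"}},"required":["series"]}

```bash
mkdir -p pics
cat > h.py <<'E'
import numpy as np,cv2
from cell import env
from scipy.spatial.transform import Rotation as R
def shot(n,f):
    im=env.get_image(n)[:,:,::-1]; cv2.imwrite(f,im); return im
def ray(n,u,v):
    p=env.camera_params(n); f=200/np.tan(np.radians(p['vertical_fov']/2))
    d=np.array([(u-p['cx'])/f,(v-p['cy'])/f,1.]); return np.array(p['xyz']),np.array(p['rotation'])@d
def at(n,u,v,z):
    o,d=ray(n,u,v); return o+d*(z-o[2])/d[2]
E
python3 - <<'E'
from h import *
shot('top','pics/top.png');shot('side','pics/side.png')
for n in('top','side'):print(env.camera_params(n))
print(env.sense())
E
```

```text
{'vertical_fov': 54.0231287166417, 'cx': 322.8825265065915, 'cy': 193.0644032640439, 'xyz': array([0.35304498, 0.01753113, 1.24483746]), 'rotation': array([-170.36679057,   -1.09992781,  -89.88470179])}
{'vertical_fov': 49.970171020555355, 'cx': 317.9045036321482, 'cy': 195.00416305784407, 'xyz': array([ 0.29866136, -0.79505562,  1.00377491]), 'rotation': array([-136.64090206,    0.88542305,  -16.85711698])}
{'time_s': 0.1, 'joints': array([ 6.11335787e+01,  1.96340789e+01,  8.73698758e+01,  1.10587667e-03,
        7.30735734e+01, -8.36622439e+00]), 'joint_vel': array([ 0.03768165, -0.08611513, -0.18828408, -0.02927918,  0.03996944,
       -0.00178946]), 'effort': array([ 1.26410134e-03, -4.32006276e+01, -2.44695675e+01,  7.19246780e-02,
        5.27190662e-02, -9.01962426e-05]), 'eef_pos': array([0.18372071, 0.4915343 , 0.29161104]), 'eef_rot': array([-1.79923451e+02, -1.23265980e-02,  1.59499472e+02]), 'contact_force': array([ 0.69569239, -0.05952449,  0.86463692]), 'torque': array([-0.01610219, -0.0050736 ,  0.02778691]), 'grip_force': 0.0, 'grip_width': 0.09210744510780092}
```

View pics/top.png

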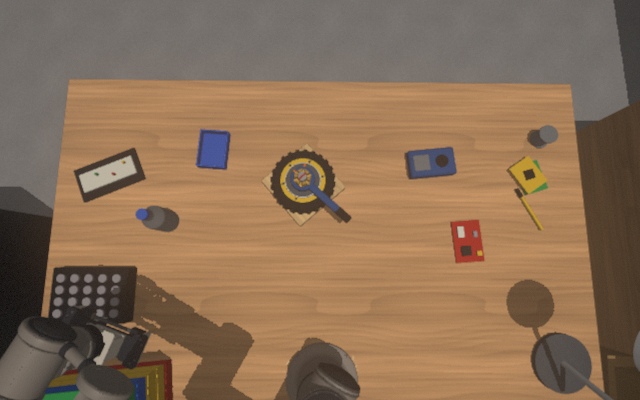

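View pics/side.png

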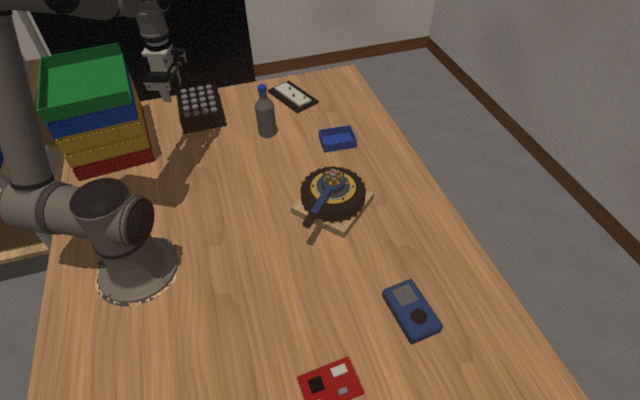

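The bench is clear around the wheel. In the top view the axle is at about (303,178) and the handle end at about (348,218). Next I enlarge the top view.

```bash
sed -i "s/np.array(p\['rotation'\])@d/R.from_euler('xyz',p['rotation'],degrees=True).as_matrix()@d/" h.py
python3 - <<'E'
from h import *
im=cv2.imread('pics/top.png')[140:230,255:365]
cv2.imwrite('pics/topc.png',cv2.resize(im,None,fx=6.5,fy=6.5,interpolation=cv2.INTER_CUBIC))
print(at('top',303,177,.146),at('top',348,218,.113),at('side',334,172,.146),at('side',310,222,.11))
print({k:env.camera_params('wrist')[k] for k in('T_tool_cam','vertical_fov','cx','cy')})
E
```

```text
[0.58590746 0.05374616 0.146     ] [ 0.47229437 -0.07679102  0.113     ] [0.59181275 0.05752762 0.146     ] [ 0.48071843 -0.07284476  0.11      ]
{'T_tool_cam': array([[-2.07276516e-04, -9.55467291e-01, -2.95096954e-01,
         7.94819664e-02],
       [ 9.99999261e-01, -5.51431625e-04,  1.08302886e-03,
         6.79748008e-04],
       [-1.19752445e-03, -2.95096512e-01,  9.55466700e-01,
        -9.21763202e-02],
       [ 0.00000000e+00,  0.00000000e+00,  0.00000000e+00,
         1.00000000e+00]]), 'vertical_fov': 65.70646984690485, 'cx': 322.39701730332627, 'cy': 197.69091560269592}
```

View pics/topc.png

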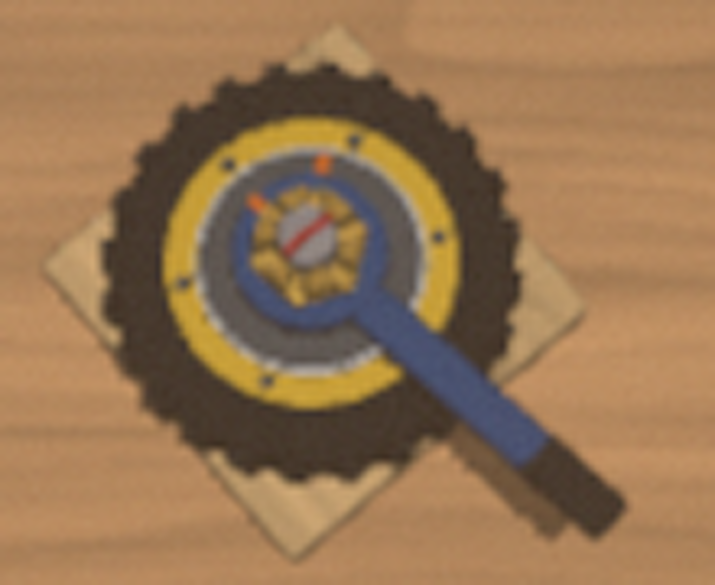

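```bash
cat > m.py <<'E'
from h import *
def P(u,v,z): return at('top',u/6.5+255-.4,v/6.5+140-.4,z)[:2]
c1=P(306,237,.146);c2=P(309,252,.113);h=P(613,520,.113);r=P(258,202,.113);w=P(323,163,.088)
wc=P(311,264,.085)
a,b=P(285,252,.146),P(330,215,.146)
ang=lambda d:np.degrees(np.arctan2(d[1],d[0]))
c=(c1+c2)/2
print(c1,c2,wc,h,np.linalg.norm(h-c));print('handle',ang(h-c),'ring',ang(r-c),'washer',ang(w-c),'line',ang(a-b))
E
python3 m.py
```

```text
[0.58862521 0.05755505] [0.58877047 0.05732354] [0.58893005 0.0573201 ] [ 0.46765312 -0.07938398] 0.18268123361793842
handle -131.49852261024833 ring 45.20461633010804 washer -6.339673368930054 line 130.5331965682473
```

```bash
cat > plan.py <<'E'
from h import *
C=np.array([.5887,.0573])
def pose():
    s=env.sense();M=R.from_euler('xyz',s['eef_rot'],degrees=True).as_matrix()
    return np.array(s['eef_pos']),np.degrees(np.arctan2(M[1,0],M[0,0]))
def rows(p,yaw,targets,nz=2,ns=1):
    """targets: list of (xyz,yaw); simulate rounded rows, tool pointing down"""
    p=p.copy()
    for q,y in targets:
        t=np.radians(yaw);ax=np.array([[np.cos(t),np.sin(t),0],[np.sin(t),-np.cos(t),0],[0,0,-1]])
        d=np.round(ax.T@(np.array(q)-p)*100,nz);s=round(-((y-yaw+180)%360-180),ns)
        p+=ax@d/100;yaw-=s
        print('{"dx":%g,"dy":%g,"dz":%g,"spin":%g},'%(*d,s))
    print('end',p,yaw)
def grip(head,r=.16,z=.152):
    t=np.radians(head);return np.array([*(C+r*np.array([np.cos(t),np.sin(t)])),z]),head+180
E
python3 - <<'E'
from plan import *
p,y=pose();q,yq=grip(-131.5,z=.25);yq%=360
rows(p,y,[(p+(q-p)*k/15,y+(yq-y)*k/15) for k in range(1,16)])
E
```

```text
{"dx":-3.16,"dy":-2.76,"dz":0.28,"spin":7.4},
{"dx":-3.49,"dy":-2.33,"dz":0.27,"spin":7.4},
{"dx":-3.76,"dy":-1.87,"dz":0.28,"spin":7.4},
{"dx":-3.97,"dy":-1.36,"dz":0.28,"spin":7.4},
{"dx":-4.11,"dy":-0.84,"dz":0.28,"spin":7.4},
{"dx":-4.19,"dy":-0.3,"dz":0.27,"spin":7.4},
{"dx":-4.19,"dy":0.24,"dz":0.28,"spin":7.4},
{"dx":-4.13,"dy":0.77,"dz":0.28,"spin":7.4},
{"dx":-3.99,"dy":1.3,"dz":0.28,"spin":7.4},
{"dx":-3.79,"dy":1.8,"dz":0.27,"spin":7.4},
{"dx":-3.52,"dy":2.28,"dz":0.28,"spin":7.4},
{"dx":-3.2,"dy":2.71,"dz":0.28,"spin":7.4},
{"dx":-2.83,"dy":3.11,"dz":0.28,"spin":7.4},
{"dx":-2.41,"dy":3.44,"dz":0.27,"spin":7.4},
{"dx":-1.94,"dy":3.72,"dz":0.28,"spin":7.4},
end [ 0.48270044 -0.06256412  0.25001104] 48.49947218147181
```

jog_arm:
  series:
    - {"dx": -3.2,"dy": -2.8,"dz": 0.28,"spin": 7.4}
    - {"dx": -3.5,"dy": -2.3,"dz": 0.28,"spin": 7.4}
    - {"dx": -3.8,"dy": -1.9,"dz": 0.28,"spin": 7.4}
    - {"dx": -4.0,"dy": -1.4,"dz": 0.28,"spin": 7.4}
    - {"dx": -4.1,"dy": -0.8,"dz": 0.28,"spin": 7.4}

```text
validation failed for argument at $.se...
```

jog_arm:
  series:
    - {"dx": -4.2,"dy": -0.3,"dz": 0.28,"spin": 7.4}
    - {"dx": -4.2,"dy": 0.2,"dz": 0.28,"spin": 7.4}
    - {"dx": -4.1,"dy": 0.8,"dz": 0.28,"spin": 7.4}
    - {"dx": -4.0,"dy": 1.3,"dz": 0.28,"spin": 7.4}
    - {"dx": -3.8,"dy": 1.8,"dz": 0.28,"spin": 7.4}

```text
validation failed for argument at $.se...
```

jog_arm:
  series:
    - {"dx": -3.5,"dy": 2.3,"dz": 0.28,"spin": 7.4}
    - {"dx": -3.2,"dy": 2.7,"dz": 0.28,"spin": 7.4}
    - {"dx": -2.8,"dy": 3.1,"dz": 0.28,"spin": 7.4}
    - {"dx": -2.4,"dy": 3.4,"dz": 0.28,"spin": 7.4}
    - {"dx": -1.9,"dy": 3.7,"dz": 0.28,"spin": 7.4}

```text
validation failed for argument at $.se...
```

Run:
```python
from plan import *
shot('wrist','pics/w1.png')
p,y=pose();print(p,y)
q,yq=grip(-131.5)
rows(p,y,[(p+(q-p)*k/3,y+((yq-y+180)%360-180)*k/3) for k in range(1,4)])
```

```text
[0.18374656 0.49157724 0.29173005] 159.4982998525127
{"dx":-15.8,"dy":-13.81,"dz":4.66,"spin":37},
{"dx":-20.93,"dy":-1.52,"dz":4.66,"spin":37},
{"dx":-17.63,"dy":11.39,"dz":4.65,"spin":37},
end [ 0.48271449 -0.06250063  0.15203005] 48.4982998525127
```

View pics/w1.png

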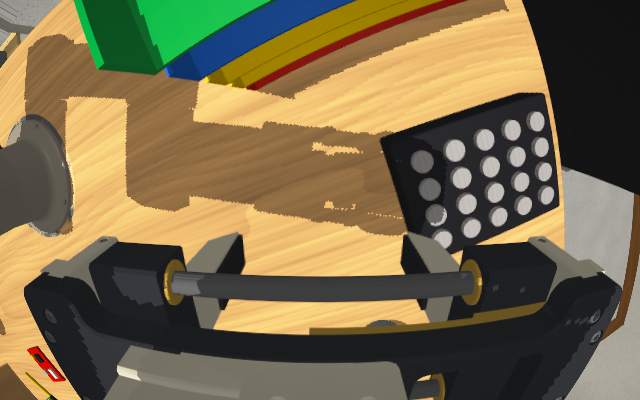

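The calls were refused, so the arm is still at its start pose, and the wrist picture shows the crate of cylinders there. Each row probably needs the claw value too, so I'll add it.

jog_arm:
  series:
    - {"claw": 100,"dx": -3.2,"dy": -2.8,"dz": 0.28,"spin": 7.4}
    - {"claw": 100,"dx": -3.5,"dy": -2.3,"dz": 0.28,"spin": 7.4}
    - {"claw": 100,"dx": -3.8,"dy": -1.9,"dz": 0.28,"spin": 7.4}
    - {"claw": 100,"dx": -4.0,"dy": -1.4,"dz": 0.28,"spin": 7.4}
    - {"claw": 100,"dx": -4.1,"dy": -0.8,"dz": 0.28,"spin": 7.4}

```text
time_s: 0.65
eef_pos: [0.2846, 0.3046, 0.278]
eef_rot: [-180.0, 0.0, 122.2]
contact_force: [1.5, -0.3, 0.0]
grip_width: 0.0924
grip_force: 0.0
```

jog_arm:
  series:
    - {"claw": 100,"dx": -4.2,"dy": -0.3,"dz": 0.28,"spin": 7.4}
    - {"claw": 100,"dx": -4.2,"dy": 0.2,"dz": 0.28,"spin": 7.4}
    - {"claw": 100,"dx": -4.1,"dy": 0.8,"dz": 0.28,"spin": 7.4}
    - {"claw": 100,"dx": -4.0,"dy": 1.3,"dz": 0.28,"spin": 7.4}
    - {"claw": 100,"dx": -3.8,"dy": 1.8,"dz": 0.28,"spin": 7.4}

```text
time_s: 1.15
eef_pos: [0.3843, 0.1196, 0.2641]
eef_rot: [180.0, -0.0, 85.2]
contact_force: [1.0, 0.4, 0.0]
grip_width: 0.0915
grip_force: 0.0
```

jog_arm:
  series:
    - {"claw": 100,"dx": -3.5,"dy": 2.3,"dz": 0.28,"spin": 7.4}
    - {"claw": 100,"dx": -3.2,"dy": 2.7,"dz": 0.28,"spin": 7.4}
    - {"claw": 100,"dx": -2.8,"dy": 3.1,"dz": 0.28,"spin": 7.4}
    - {"claw": 100,"dx": -2.4,"dy": 3.4,"dz": 0.28,"spin": 7.4}
    - {"claw": 100,"dx": -1.9,"dy": 3.7,"dz": 0.28,"spin": 7.4}

```text
time_s: 1.65
eef_pos: [0.4839, -0.0639, 0.2499]
eef_rot: [-180.0, -0.0, 48.2]
contact_force: [1.3, 0.8, -0.2]
grip_width: 0.0917
grip_force: 0.0
```

Run:
```python
from plan import *
p,y=pose();print(p,y)
shot('wrist','pics/w2.png')
q,yq=grip(-131.5)
rows(p,y,[(p+(q-p)*k/4,y+((yq-y+180)%360-180)*k/4) for k in range(1,5)])
# expected pixel of handle points in wrist cam
c=env.camera_params('wrist');T=np.array(c['T_tool_cam']);f=200/np.tan(np.radians(c['vertical_fov']/2))
s=env.sense();M=R.from_euler('xyz',s['eef_rot'],degrees=True).as_matrix()
for r in(.1,.135,.185):
    w,_=grip(-131.5,r,.113);X=T[:3,:3].T@(M.T@(w-p)-T[:3,3]);n=np.hypot(*X[:2]);th=np.arctan2(n,X[2])
    print(r,c['cx']+f*th*X[0]/n,c['cy']+f*th*X[1]/n)
```

```text
[ 0.48388366 -0.06391242  0.24993373] 48.17173440193067
{"dx":0.01,"dy":-0.05,"dz":2.45,"spin":-0.1},
{"dx":0,"dy":-0.04,"dz":2.45,"spin":-0.1},
{"dx":0.01,"dy":-0.05,"dz":2.45,"spin":-0},
{"dx":0,"dy":-0.04,"dz":2.44,"spin":-0.1},
end [ 0.48267296 -0.0625656   0.15203373] 48.471734401930675
0.1 317.7925132765648 133.0148518736716
0.135 318.62149464381963 178.9787403974765
0.185 319.78010062443263 239.00859675667127
```

View pics/w2.png

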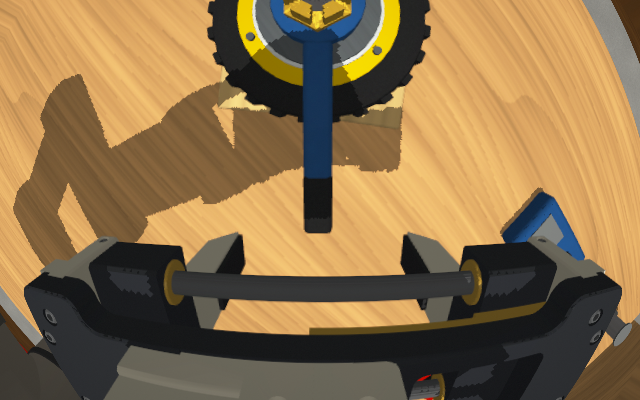

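The handle lies centred between the fingers (columns 304–332, its end at row ~232), as predicted. I'll descend and grip.

jog_arm:
  series:
    - {"claw": 100,"dx": 0.1,"dy": -0.05,"dz": 2.45,"spin": 0}
    - {"claw": 100,"dx": 0.1,"dy": -0.05,"dz": 2.45,"spin": 0}
    - {"claw": 100,"dx": 0.1,"dy": -0.05,"dz": 2.45,"spin": -0.1}
    - {"claw": 100,"dx": 0.1,"dy": 0,"dz": 2.45,"spin": -0.1}
    - {"claw": 50,"dx": 0,"dy": 0,"dz": 0,"spin": 0}
  grip_force: 20

```text
time_s: 2.2
eef_pos: [0.4831, -0.0575, 0.1495]
eef_rot: [-179.7, 0.2, 48.7]
contact_force: [0.4, 0.5, -0.9]
grip_width: 0.0873
grip_force: 0.0
```

jog_arm:
  series:
    - {"claw": 0,"dx": 0,"dy": 0,"dz": 0,"spin": 0}
    - {"claw": 0,"dx": 0,"dy": 0,"dz": 0,"spin": 0}
    - {"claw": 0,"dx": 0,"dy": 0,"dz": 0,"spin": 0}
    - {"claw": 0,"dx": 0,"dy": 0,"dz": 0,"spin": 0}
    - {"claw": 0,"dx": 0,"dy": 0,"dz": 0,"spin": 0}

```text
time_s: 2.7
eef_pos: [0.4852, -0.0582, 0.1528]
eef_rot: [179.9, -0.0, 48.7]
contact_force: [0.0, 0.5, -0.3]
grip_width: 0.0479
grip_force: 0.0
```

Run:
```python
from plan import *
p,y=pose();d=p[:2]-C;print(p,y,np.degrees(np.arctan2(d[1],d[0])),np.hypot(*d),env.sense()['grip_width'],env.sense()['grip_force'])
rr=np.hypot(*d);h0=y-180
rows(p,y,[grip(h0-4.5*k,rr,p[2]) for k in range(1,6)])
```

```text
[ 0.48516997 -0.05824242  0.15276662] 48.69813771570309 -131.86144645138657 0.15514032084799742 0.047933672796320465 0.0
{"dx":0.05,"dy":-1.07,"dz":0,"spin":4.5},
{"dx":0.05,"dy":-1.21,"dz":0,"spin":4.5},
{"dx":0.04,"dy":-1.22,"dz":0,"spin":4.5},
{"dx":0.05,"dy":-1.22,"dz":0,"spin":4.5},
{"dx":0.05,"dy":-1.21,"dz":0,"spin":4.5},
end [ 0.44952897 -0.01122136  0.15276662] 26.19813771570309
```

jog_arm:
  series:
    - {"claw": 0,"dx": 0,"dy": 0,"dz": 0,"spin": 0}
    - {"claw": 0,"dx": 0,"dy": 0,"dz": 0,"spin": 0}
    - {"claw": 0,"dx": 0,"dy": 0,"dz": 0,"spin": 0}
    - {"claw": 0,"dx": 0,"dy": 0,"dz": 0,"spin": 0}
    - {"claw": 0,"dx": 0,"dy": 0,"dz": 0,"spin": 0}

```text
time_s: 3.2
eef_pos: [0.4849, -0.0582, 0.1522]
eef_rot: [-180.0, 0.0, 48.7]
contact_force: [-0.5, 0.2, 0.2]
grip_width: 0.0218
grip_force: 20.0
```

jog_arm:
  series:
    - {"claw": 0,"dx": 0.05,"dy": -1.15,"dz": 0,"spin": 4.5}
    - {"claw": 0,"dx": 0.05,"dy": -1.2,"dz": 0,"spin": 4.5}
    - {"claw": 0,"dx": 0.05,"dy": -1.2,"dz": 0,"spin": 4.5}
    - {"claw": 0,"dx": 0.05,"dy": -1.2,"dz": 0,"spin": 4.5}
    - {"claw": 0,"dx": 0.05,"dy": -1.2,"dz": 0,"spin": 4.5}

```text
time_s: 3.7
eef_pos: [0.4484, -0.0105, 0.1521]
eef_rot: [-180.0, 0.1, 26.1]
contact_force: [-0.9, 1.3, 0.4]
grip_width: 0.0217
grip_force: 20.1
```

```bash
cat > st.py <<'E'
from plan import *
import sys
p,y=pose();d=p[:2]-C;s=env.sense();print(p,y,np.degrees(np.arctan2(d[1],d[0])),np.hypot(*d),s['grip_width'],s['grip_force'],s['contact_force'],s['torque'])
n,st=int(sys.argv[1]),float(sys.argv[2])
h0=np.degrees(np.arctan2(d[1],d[0]))
rows(p,y,[grip(h0-st*k,.155,.1525) for k in range(1,n+1)])
E
python3 st.py 5 4.5
```

```text
[ 0.44839057 -0.01050395  0.15212112] 26.07668423199358 -154.20803473950602 0.15583360077686986 0.02172244630871159 20.115551948547363 [-0.94559332  1.33442422  0.44858144] [0.29240416 0.24861235 0.47933997]
{"dx":0.14,"dy":-1.22,"dz":-0.04,"spin":4.8},
{"dx":0.05,"dy":-1.21,"dz":0,"spin":4.5},
{"dx":0.04,"dy":-1.22,"dz":0,"spin":4.5},
{"dx":0.05,"dy":-1.21,"dz":0,"spin":4.5},
{"dx":0.05,"dy":-1.22,"dz":0,"spin":4.5},
end [0.43398227 0.04840751 0.15252112] 3.2766842319935776
```

jog_arm:
  series:
    - {"claw": 0,"dx": 0.08,"dy": -1.2,"dz": 0,"spin": 4.6}
    - {"claw": 0,"dx": 0.05,"dy": -1.2,"dz": 0,"spin": 4.5}
    - {"claw": 0,"dx": 0.05,"dy": -1.2,"dz": 0,"spin": 4.5}
    - {"claw": 0,"dx": 0.05,"dy": -1.2,"dz": 0,"spin": 4.5}
    - {"claw": 0,"dx": 0.05,"dy": -1.2,"dz": 0,"spin": 4.5}

```text
time_s: 4.2
eef_pos: [0.4325, 0.0476, 0.1519]
eef_rot: [-180.0, 0.2, 3.5]
contact_force: [-5.2, 2.5, 2.6]
grip_width: 0.0219
grip_force: 20.3
```

jog_arm:
  series:
    - {"claw": 0,"dx": 0.05,"dy": -0.8,"dz": 0,"spin": 3}
    - {"claw": 0,"dx": 0.03,"dy": -0.8,"dz": 0,"spin": 3}
    - {"claw": 0,"dx": 0.03,"dy": -0.8,"dz": 0,"spin": 3}
    - {"claw": 0,"dx": 0.03,"dy": -0.8,"dz": 0,"spin": 3}
    - {"claw": 0,"dx": 0.03,"dy": -0.8,"dz": 0,"spin": 3}

```text
time_s: 4.7
eef_pos: [0.4347, 0.0869, 0.1516]
eef_rot: [179.9, 0.4, -11.4]
contact_force: [-8.8, -1.1, 5.2]
grip_width: 0.0219
grip_force: 20.3
```

```bash
python3 st.py 5 4
python3 - <<'E'
from h import *
im=shot('top','pics/t2.png')[140:230,255:365]
cv2.imwrite('pics/t2c.png',cv2.resize(im,None,fx=6.5,fy=6.5,interpolation=cv2.INTER_CUBIC))
E
```

```text
[0.43471423 0.086932   0.1516273 ] -11.413511730578707 169.10752952388629 0.15681094466318796 0.021865234733205792 20.259750187397003 [-8.84649041 -1.11906761  5.17760425] [-0.21533946  1.61344253  0.43168131]
{"dx":0.21,"dy":-1.08,"dz":-0.09,"spin":3.5},
{"dx":0.04,"dy":-1.08,"dz":0,"spin":4},
{"dx":0.03,"dy":-1.09,"dz":0,"spin":4},
{"dx":0.04,"dy":-1.08,"dz":0,"spin":4},
{"dx":0.04,"dy":-1.08,"dz":0,"spin":4},
end [0.45571142 0.13689165 0.1525273 ] -30.913511730578705
```

View pics/t2c.png

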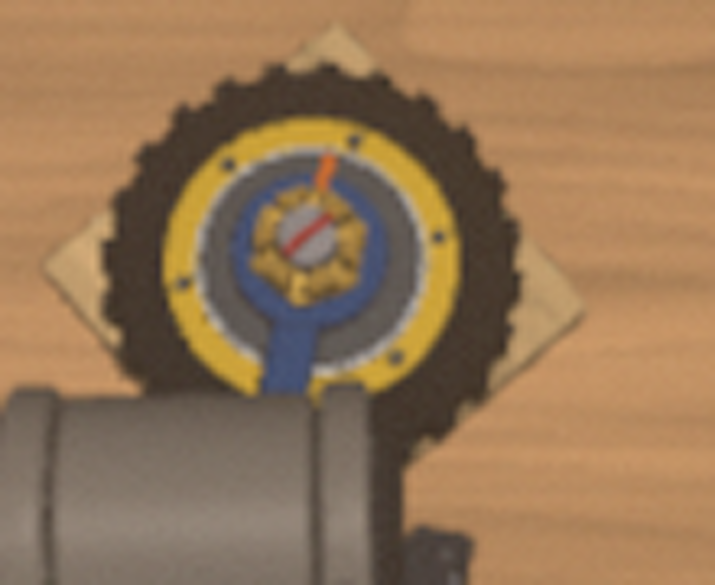

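Orange marks meet at about (327,172), so the nut is tight and the washer is only just moving. I'll refine the cotter line's angle using the red line and the block's edges.

Run:
```python
from m import P,ang
from h import *
A,B,D,E=[P(*q,.03) for q in((335,22),(40,265),(295,560),(585,315))]
print('block',ang(B-A),ang(D-E),ang(A-E)+90,ang(B-D)+90)
for f in('top','t2'):
    im=cv2.imread(f'pics/{f}.png').astype(int)[165:190,290:315]
    w=np.clip(im[:,:,2]-2*np.maximum(im[:,:,1],im[:,:,0])*.8,0,None)
    w[:,:]*=(im[:,:,1]-im[:,:,0]<25)
    v,u=np.nonzero(w>0);W=w[v,u]
    p=np.array([at('top',a+290,b+165,.146)[:2] for a,b in zip(u,v)])
    k=np.linalg.norm(p-P(306,237,.146),axis=1)<.016;p,W=p[k],W[k]
    q=p-np.average(p,axis=0,weights=W);l,V=np.linalg.eigh((q*W[:,None]).T@q);print(f,len(p),l,ang(V[:,1]))
```

```text
[0.58862521 0.05755505] [0.58877047 0.05732354] [0.58893005 0.0573201 ] [ 0.46765312 -0.07938398] 0.18268123361793842
handle -131.49852261024833 ring 45.20461633010804 washer -6.339673368930054 line 130.5331965682473
block 130.9967521622654 130.62671007067934 129.9302357658153 131.28397501922348
top 10 [0.00010653 0.01204022] 130.96986032641115
t2 11 [0.00012236 0.01248965] 130.8334556235439
```

jog_arm:
  series:
    - {"claw": 0,"dx": -0.15,"dy": -1.08,"dz": 0,"spin": 4}
    - {"claw": 0,"dx": 0.03,"dy": -1.08,"dz": 0,"spin": 4}
    - {"claw": 0,"dx": 0.03,"dy": -1.08,"dz": 0,"spin": 4}
    - {"claw": 0,"dx": 0.03,"dy": -1.08,"dz": 0,"spin": 4}
    - {"claw": 0,"dx": 0.03,"dy": -1.08,"dz": 0,"spin": 4}

```text
time_s: 5.25
eef_pos: [0.4528, 0.1376, 0.1517]
eef_rot: [179.8, 0.3, -31.5]
contact_force: [-7.4, 0.9, 4.9]
grip_width: 0.0221
grip_force: 20.4
```

```bash
python3 st.py 5 3
```

```text
[0.45281263 0.1376289  0.15172257] -31.476307341573506 149.41082985942367 0.15785470876134075 0.022079338176618318 20.389701426029205 [-7.36907903  0.94157185  4.87728449] [0.1917676  1.32298162 0.48730696]
{"dx":0.29,"dy":-0.82,"dz":-0.08,"spin":2.1},
{"dx":0.03,"dy":-0.81,"dz":0,"spin":3},
{"dx":0.02,"dy":-0.81,"dz":0,"spin":3},
{"dx":0.02,"dy":-0.81,"dz":0,"spin":3},
{"dx":0.02,"dy":-0.81,"dz":0,"spin":3},
end [0.4802267  0.16802155 0.15252257] -45.576307341573504
```

jog_arm:
  series:
    - {"claw": 0,"dx": 0.02,"dy": -0.8,"dz": 0,"spin": 3}
    - {"claw": 0,"dx": 0.02,"dy": -0.8,"dz": 0,"spin": 3}
    - {"claw": 0,"dx": 0.02,"dy": -0.8,"dz": 0,"spin": 3}
    - {"claw": 0,"dx": 0.02,"dy": -0.8,"dz": 0,"spin": 3}
    - {"claw": 0,"dx": 0.02,"dy": -0.8,"dz": 0,"spin": 3}

```text
time_s: 5.75
eef_pos: [0.477, 0.1694, 0.1516]
eef_rot: [179.7, 0.3, -46.5]
contact_force: [-11.4, 5.7, 5.9]
grip_width: 0.0223
grip_force: 20.3
```

```bash
python3 st.py 1 3;python3 - <<'E'
from h import *
im=shot('top','pics/t3.png')[140:230,255:365]
cv2.imwrite('pics/t3c.png',cv2.resize(im,None,fx=6.5,fy=6.5,interpolation=cv2.INTER_CUBIC))
E
```

```text
[0.47701393 0.16944883 0.15159823] -46.45727054664688 134.88154672635312 0.1582755171400793 0.022324291860331604 20.297912657260895 [-11.42881964   5.6998832    5.86998024] [1.09423985 1.92634816 0.37302291]
{"dx":0.33,"dy":-0.82,"dz":-0.09,"spin":1.7},
end [0.48523114 0.17270573 0.15249823] -48.157270546646885
```

View pics/t3c.png

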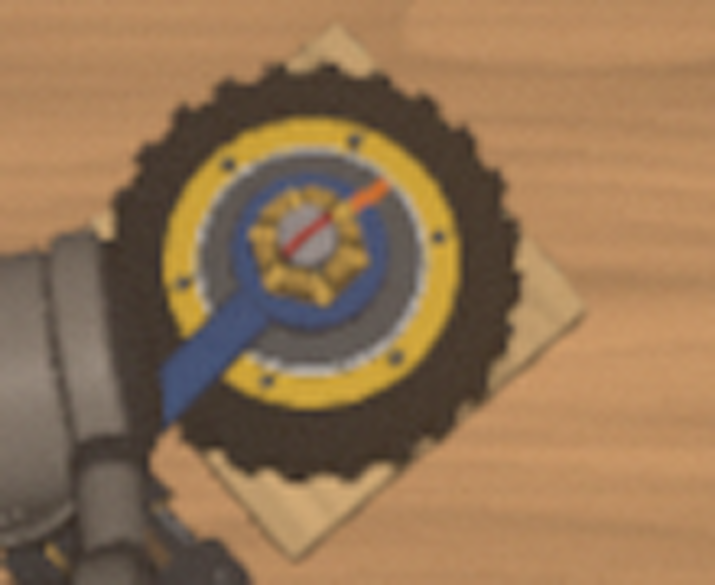

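The marks still meet, and about 4° remain to the red line.

jog_arm:
  series:
    - {"claw": 0,"dx": 0,"dy": -0.55,"dz": 0,"spin": 2}
    - {"claw": 0,"dx": 0,"dy": -0.5,"dz": 0,"spin": 1.7}
    - {"claw": 0,"dx": 0,"dy": 0,"dz": 0,"spin": 0}
    - {"claw": 0,"dx": 0,"dy": 0,"dz": 0,"spin": 0}
    - {"claw": 0,"dx": 0,"dy": 0,"dz": 0,"spin": 0}

```text
time_s: 6.3
eef_pos: [0.4851, 0.1772, 0.1518]
eef_rot: [179.8, 0.3, -50.1]
contact_force: [-9.5, 10.6, 3.5]
grip_width: 0.0216
grip_force: 20.0
```

```bash
python3 st.py 1 3
```

```text
[0.48510278 0.17715044 0.15175746] -50.0597749872119 130.83972568304523 0.15841878734823758 0.02159152704648353 20.00373601913452 [-9.50853944 10.58931512  3.48698043] [1.61106225 1.65279967 0.26233815]
{"dx":0.35,"dy":-0.82,"dz":-0.07,"spin":2.1},
end [0.4936368  0.17973124 0.15245746] -52.159774987211904
```

jog_arm:
  series:
    - {"claw": 60,"dx": 0,"dy": 0,"dz": 0,"spin": 0}
    - {"claw": 60,"dx": 0,"dy": 0,"dz": 0,"spin": 0}
    - {"claw": 60,"dx": 0,"dy": 0,"dz": 0,"spin": 0}
    - {"claw": 60,"dx": 0,"dy": 0,"dz": 0,"spin": 0}
    - {"claw": 60,"dx": 0,"dy": 0,"dz": 0,"spin": 0}

```text
time_s: 6.8
eef_pos: [0.4881, 0.1751, 0.1522]
eef_rot: [-180.0, -0.0, -50.1]
contact_force: [0.3, -0.1, 0.6]
grip_width: 0.0542
grip_force: 0.0
```

jog_arm:
  series:
    - {"claw": 60,"dx": 0,"dy": 0,"dz": -2,"spin": 0}
    - {"claw": 60,"dx": 0,"dy": 0,"dz": -4,"spin": 0}
    - {"claw": 60,"dx": -3,"dy": 0,"dz": -4,"spin": 0}
    - {"claw": 60,"dx": -4,"dy": 0,"dz": -2,"spin": 0}
    - {"claw": 60,"dx": -3,"dy": 0,"dz": 0,"spin": 0}

```text
time_s: 7.3
eef_pos: [0.4239, 0.2534, 0.2757]
eef_rot: [-179.6, -0.1, -50.1]
contact_force: [0.8, 1.3, -0.8]
grip_width: 0.055
grip_force: 0.0
```

Run:
```python
from h import *
im=shot('top','pics/t4.png')[140:230,255:365]
cv2.imwrite('pics/t4c.png',cv2.resize(im,None,fx=6.5,fy=6.5,interpolation=cv2.INTER_CUBIC))
print(env.sense()['contact_force'],env.sense()['eef_pos'])
```

```text
[-2.76450366  2.47307669 -0.45586993] [0.4207334  0.25561569 0.27408618]
```

View pics/t4c.png

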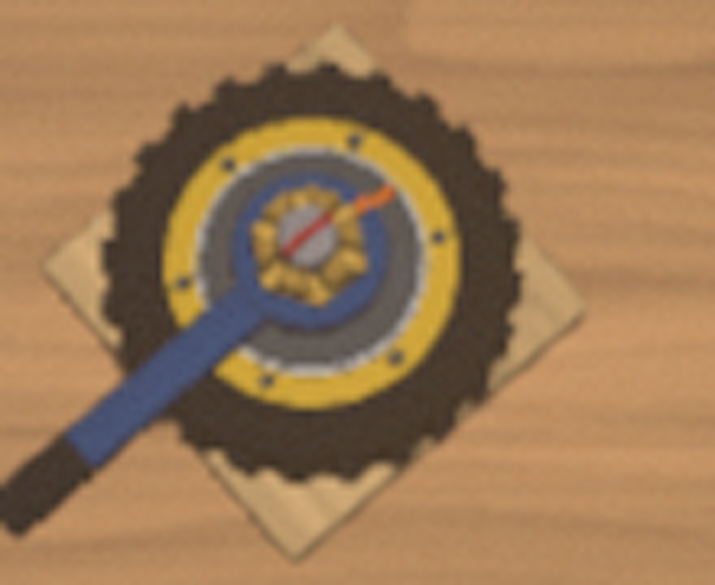

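The gripper is clear, the marks still meet at about (375,197), and the handle runs along the red line. One numeric check before I hand in.

Run:
```python
from m import P,ang,c,c2
a=P(80,450,.113);b=P(250,304,.113);print(ang(a-b),ang(a-c),ang(a-c2), ang(P(388,192,.088)-c))
```

```text
[0.58862521 0.05755505] [0.58877047 0.05732354] [0.58893005 0.0573201 ] [ 0.46765312 -0.07938398] 0.18268123361793842
handle -131.49852261024833 ring 45.20461633010804 washer -6.339673368930054 line 130.5331965682473
131.7267610416877 131.931838160421 131.922000291031 -46.35800048152561
```

```bash
python3 -c "
from cell import env
print(env.finish_job())"
```

```text
the job is handed in; nothing more can be done
None
```

The job is handed in, but no verdict came back. The castle nut was turned clockwise until the orange marks met, then on to the first cotter slot. The handle measured about 1° from the hole line (limit 6°), the spanner is released, the arm is clear, and it went nowhere near the bystanders.

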